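# Hold the spring clip open on the drawing board

### The arm

A 6-joint arm with a two-finger parallel gripper is mounted at the origin on the work surface. World frame = base frame: x ahead of the robot, y to its left, z up, the work surface at z = 0. Lengths are in m, angles in rad, forces in N, time in s.
With the tool pointing down it reaches from about 0.375 to 0.925 m from the base axis. Payload 5.7 kg.
Tool frame: the origin (TCP) lies at the very end of the fingers, on their centre line; the grasp point (between the pads) lies 19 mm behind it (ctrl.tcp_to_grasp is the distance from the TCP to the grasp point, in m); z points along the fingers, y is the line along which they close (so a half turn about z gives the same grasp; the last joint's range is limited). The gripper opens to 85 mm and grips with 20 to 120 N. Pads are 22 mm wide; open, the fingers measure 114 mm over their backs; the gripper's body (76 mm by 85 mm) begins 54 mm behind the grasp point. The pads swing forward as they close: fully open they stand 13 mm farther back than shut.
Start: joints at [1.089, 0.359, 1.51, -0, 1.272, -0.115], TCP at [0.215, 0.56, 0.231] pointing down, gripper open.
Joint ranges: [-2.97, 2.97], [-1.01, 2.36], [0.21, 2.38], [-0.96, 4.11], [0.2, 2.71], [-2.98, 2.98]. Speed limits (rad/s): [2.39, 2.39, 3.14, 3.14, 3.14, 3.14].

### API

Orientations are given as a rotation vector (axis times angle).
In Python, from plant import ctrl, cams, boxes_of gives the robot as it stands.
- The arm moves only by the tool drive_tool, never from a script. Its argument "motion" is a list of rows, each an object of numbers: "dx", "dy", "dz": the shift along the tool's x, y, z in m; "rx", "ry", "rz": the turn, a rotation vector about the tool's x, y, z in rad; "gripper": the opening, from 0 (shut) to 1 (fully open). In form: [{"dx": .., "dy": .., "dz": .., "rx": .., "ry": .., "rz": .., "gripper": ..}, ...]. A call has 1 to 20 rows; each row shifts and turns the commanded pose from where the row before left it, along the tool's axes as they then stand; what a row does not reach is not made up. A row lasts 1/10 s, in which the tool goes at most 50 mm and 8.59 degrees, less where a joint would pass 70% of its speed; a pose out of reach is approached as far as the arm can. A call with a gripper value outside its range is refused whole. The fingers move at their own pace and stop on an object; "force" is the grip in N (left out, the last holds). Time passes only in rows, so rows that do not move let the fingers close. It gives the time, the measured TCP pose, the force, the opening and the grip force at its end, in the units of the state.
- ctrl.sense(): the state, without advancing time (a new reading comes with each control period).
- cams.get_image(name): name is "scene" or "top" or "wrist"; returns the picture (384x512x3 uint8, red, green, blue); there is no depth.
- cams.calibration(name): a dict with "fx", "fy", "cx", "cy" (pixels), "dist_coeffs" ([k1, k2, p1, p2, k3] as OpenCV has them; the pictures are not rectified), "R" (3x3) and "t" (3): a world point X has camera coordinates R X + t; the wrist camera has in their place "mount" (4x4, takes a point from camera to tool coordinates, whose origin is the TCP and whose axes are the flange's). Camera axes: x right, y down, z forward; pixel columns grow to the right and rows downward; lengths in m; the calibration is good to about 2 mm. A picture is of the moment at which its call begins: read the wrist's pose just before it. calibration takes no time and is no camera call.
- ctrl.finish_job(): hands the job in; it is judged then, once.
Trained networks look in the newest picture that a camera, given by its name, has taken for a name from the list of things; names that differ only in an ending like _2 or _b are one class to them, and where a whole thing is asked for, a point or a joint stands for the part that bears it (a point fixed in the world has none). Each returns a list of dicts, best first, with "confidence" (0 to 1); they miss things now and then, are a little off and sometimes report something else, mostly with a low value. They report only what shows in the picture. A call takes as long as a camera call. They do not tell look-alikes from the thing itself.
- boxes_of(camera, thing): "at" ([column, row] in pixels, amid what is visible of it).
The state is a dict: "clock": time; "q": joint angles; "qd": joint speeds; "effort": joint torques, N m; "tcp_pos": TCP position; "ee_rot": TCP orientation; "wrist_force": force on the tool from outside, world axes, zero at the start; "torque": the same for the moment, N m; "gripper_width": opening from 0.0 (shut) to 1.0 (fully open); "finger_force": force on a finger pad.
Only numpy, scipy, OpenCV 4.12 (cv2) and the standard library are available. Lean on these libraries where they do the work, as an engineer would, in place of code of your own. Each camera call takes 0.05 s, during which the arm holds its last target. There are 200 camera calls.

### The job

Take the larger of the two steel spring clips by its finger rolls, squeeze it wide open, and bring it down over the middle of the top edge of the taller drawing board so that the edge stands well between the gaping lips, one lip on each side and neither touching, ready for me to slip a sheet in. Finish still holding the clip squeezed open there: do not let it close or let it go. Do not push or pinch the board, and leave everything else on the desk where it stands.

Things in the scene. Friction and masses are not known exactly. Their poses are not given: they have to be found in the camera images.
- clip_rolls (a point): Larger of two steel bulldog clips: stands on its shut lips, handles up, 60 mm long (x), 89 tall, 56 across the handles (y), about 110 g. Point midway between the finger rolls (handle ends: bars 10 mm thick, 44 long along x, axes 46 mm apart), 84 mm above its foot. x along pin and lips; y across: rolls close and lips part along y; z up. Below the rolls it is narrower. Half turn about z: same clip.
- lip_a (a point): Middle of the inner face of the clip's lip on its +y side, 38 mm below the pin, 4 mm above the lip's lower edge. Lips: bars 60 mm long, 8 mm thick, 8 mm tall; shut, lip_a and lip_b coincide; fully open they are 25 mm apart. The clip is hollow between lips and pin: an edge can go 25 mm up past the lips.
- lip_b (a point): The same point on the lip of the -y side.
- clip_a (a joint): How far each half of the clip is turned open, rad: 0 shut, 0.34 at the stop (rolls then 26 mm over their outsides). Squeezing the rolls together turns both halves alike about the pin, 42 mm below the rolls' point; the rolls rise 5 mm above the pin meanwhile. Spring: about 6 N per roll to begin, 10 N at the stop. Gap at the lips: 76 mm times the sine.
- board_top (a point): Middle of the top edge of the taller of two upright plywood drawing boards: 148 mm wide, 4 mm thick, top edge 180 mm above the desk, paper on each face, in a loose weighted wooden foot 60 x 150 x 20 mm (1.2 kg in all). x square to the face, y along the edge, z up.
- low_board_top (a point): Middle of the top edge of the other, lower board: the same but 110 mm tall. To be left alone.
- small_clip_mid (a point): Middle of the other, smaller steel clip (37 mm long, 55 mm tall, 35 mm across its handles), standing on its lips; this point is 28 mm above the desk. To be left alone.
- glue_bottle: Bystander: yellow bottle 56 mm across, 150 mm tall; origin at the centre of its underside.
- glue_bottle2: Bystander: yellow bottle 52 mm across, 120 mm tall; origin at the centre of its underside.
- tape_roll: Bystander: grey roll of tape lying flat, 90 mm across, 24 mm tall; origin at the centre of its underside.
- ruler: Bystander: flat aluminium ruler 200 mm long (along y), 30 mm wide, 7 mm tall; origin at the centre of its underside.
- stapler: Bystander: black stapler 140 mm long (along y), 36 mm wide, 45 mm tall; origin at the centre of its underside.
- mug: Bystander: white mug 76 mm across, 85 mm tall, its handle at +y; origin at the centre of its underside.
Things that resemble listed ones, but are neither listed nor needed, are in the scene too. Leave any orange look-alike of the part that bears clip_rolls alone.

How it is judged:
On the way:
1. the clip is lifted clear of the desk in the gripper (height (world z) of each of lip_a, lip_b above 0.06 m and contact force between the fingers and clip above 3 N), for 0.2 s.
At the end, for the whole second after the job is handed in: Lips gape 16 mm or more, one each side of the taller board, 3 mm clear of its faces, 6 to 30 mm below its edge, within 25 mm of its middle; clip upright and in line (0.2 rad), still, squeezed (over 3 N), not touching the board; board upright, within 20 mm of its start (distance between lip_a and lip_b above 0.016 m and ((x of lip_a in the frame of board_top above 0.005 m and x of lip_b in the frame of board_top below -0.005 m) or (x of lip_b in the frame of board_top above 0.005 m and x of lip_a in the frame of board_top below -0.005 m)) and z of lip_a in the frame of board_top between -0.03 and -0.006 m and y of lip_a in the frame of board_top between -0.025 and 0.025 m and z of lip_b in the frame of board_top between -0.03 and -0.006 m and y of lip_b in the frame of board_top between -0.025 and 0.025 m and angle between the x axis of clip_rolls and the y axis of board_top, either way round below 0.2 rad and angle between clip_rolls's own z axis and vertical below 0.2 rad and contact force between clip and board below 0.3 N and contact force between the fingers and clip above 3 N and distance of board_top from where it was at the start of the episode below 0.02 m and angle between board_top's own z axis and vertical below 0.05 rad and linear speed of clip below 0.02 m/s); the arm keeps its last pose, push and grip.
It fails at once if the board is pushed or pinched (over 6 N) (contact force between any of clip, the fingers, the arm and board above 6 N).
It fails at once if another thing on the desk is moved more than 20 mm (distance of any of small_clip_mid, low_board_top, glue_bottle, glue_bottle2, tape_roll, ruler, stapler, mug from where it was at the start of the episode above 0.02 m).
It also fails if it takes over 35 s, if anything falls off the work surface, if the arm or the gripper's body presses on something with over 40 N, if the wrist force passes 120 N, or if a joint passes its speed limit or range.

## Working session

There is one attempt and no reset: what is moved stays moved. The work goes in short steps, Python scripts to look and compute and a tool call to move; the robot and the scene stay as the last step left them, time stands still between calls to the robot, and variables do not carry over. Pictures are saved under pics/ and viewed, at most 10 in all, crops included, and the job is handed in when it is done.

Besides the shell and the picture viewer there is one more tool, called after "Emit:" as a command line: name --argument value ..., lists and objects as JSON in quotes. drive_tool: Moves the arm, as the interface text tells. Its arguments: {"type":"object","properties":{"motion":{"type":"array","items":{"type":"object","properties":{"dx":{"type":"number"},"dy":{"type":"number"},"dz":{"type":"number"},"rx":{"type":"number"},"ry":{"type":"number"},"rz":{"type":"number"},"gripper":{"type":"number"}}}},"force":{"type":"number"}},"required":["motion"]}

```bash
mkdir -p pics && ls && python3 - <<'E'
from plant import ctrl,cams,boxes_of
import cv2
for c in ("scene","top"):
    cv2.imwrite(f"pics/{c}0.png",cv2.resize(cams.get_image(c)[:,:,::-1],(800,600)))
    for t in ("clip_rolls","board_top","low_board_top","small_clip_mid"):
        print(c,t,[(b["at"],round(b["confidence"],2)) for b in boxes_of(c,t)[:5]])
    k=cams.calibration(c);print(k["R"],k["t"],k["fx"],k["dist_coeffs"])
print(ctrl.sense()["clock"])
E
```

```text
pics
scene clip_rolls [([240.7, 193.9], 0.94), ([283.2, 193.0], 0.77), ([285.3, 135.2], 0.61)]
scene board_top [([197.8, 251.4], 0.68)]
scene low_board_top [([317.9, 232.8], 0.85)]
scene small_clip_mid [([206.9, 217.6], 0.72), ([99.0, 286.6], 0.6)]
[[ 0.44524669  0.89540417  0.00259864]
 [ 0.61520728 -0.30380533 -0.72747669]
 [-0.65059618  0.32550529 -0.68612748]] [-0.24088268 -0.20195908  1.48121679] 365.3698499920839 [-0.07999827  0.          0.          0.          0.        ]
top clip_rolls [([217.4, 206.7], 0.78), ([250.8, 216.9], 0.45)]
top board_top [([310.3, 172.1], 0.64)]
top low_board_top [([215.7, 165.4], 0.97), ([218.8, 204.3], 0.54), ([161.1, 204.6], 0.32)]
top small_clip_mid [([290.4, 213.5], 0.48)]
[[-0.0202584  -0.99978227  0.00500131]
 [-0.98131937  0.01892656 -0.19145255]
 [ 0.1913162  -0.00878641 -0.98148913]] [0.01982304 0.48904772 1.42953069] 396.24724769776657 [0.03046511 0.         0.         0.         0.        ]
0.5
```

View pics/scene0.png

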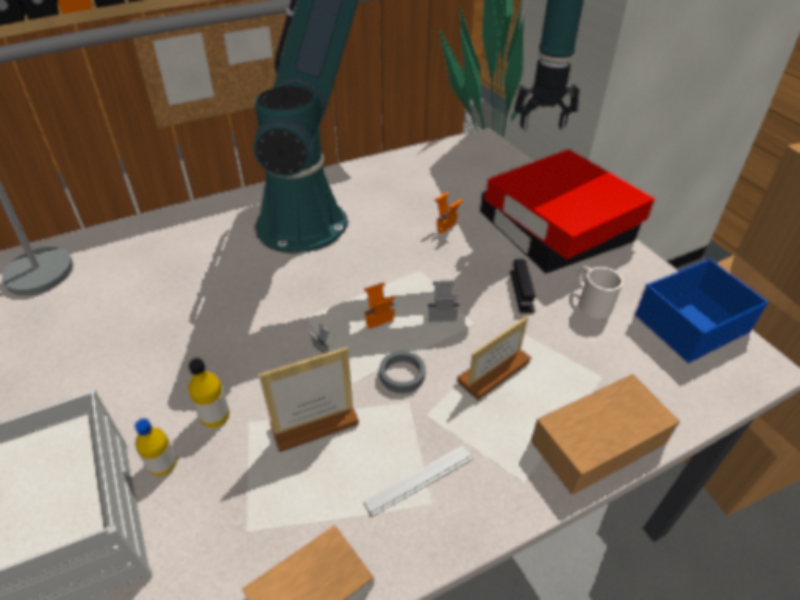

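View pics/top0.png

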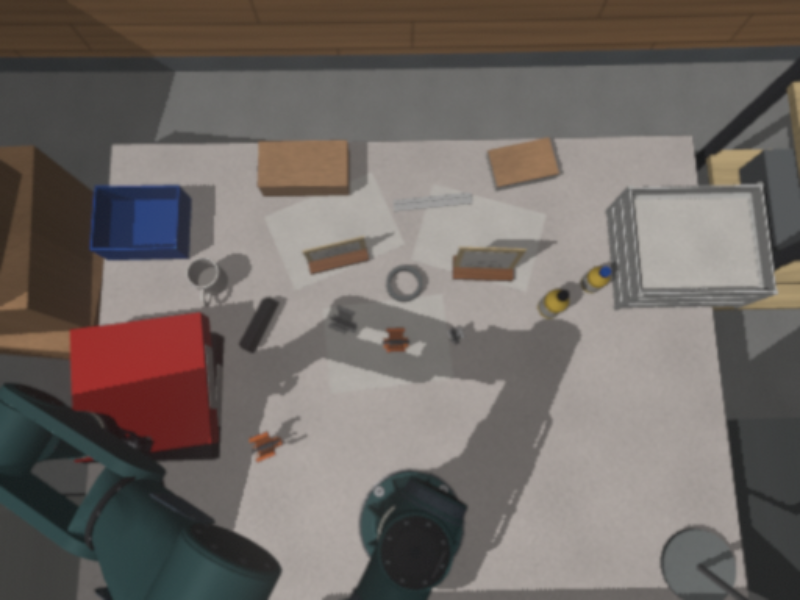

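The steel clips are at scene (283,193) / top (218,206), which is large, and scene (206,217) / top (290,213), which is small. The orange look-alikes are at scene (241,194) and (285,135). The clip I want is the large grey one at scene (283,193). The taller board is at scene (198,251) / top (310,170). I'll confirm both in a crop.

```bash
cat > h.py <<'E'
import numpy as np, cv2
from plant import ctrl,cams,boxes_of
from scipy.spatial.transform import Rotation as Ro
from scipy.optimize import least_squares
def RT(c,s=None):
    k=cams.calibration(c)
    if c=="wrist":
        s=s or ctrl.sense(); T=np.eye(4); T[:3,:3]=Ro.from_rotvec(s["ee_rot"]).as_matrix(); T[:3,3]=s["tcp_pos"]
        W=np.linalg.inv(T@np.array(k["mount"])); R,t=W[:3,:3],W[:3,3]
    else: R,t=np.array(k["R"]),np.array(k["t"])
    K=np.array([[k["fx"],0,k["cx"]],[0,k["fy"],k["cy"]],[0,0,1]]); return R,t,K,np.array(k["dist_coeffs"])
def ray(cam,px):
    R,t,K,d=cam; u=cv2.undistortPoints(np.array([[px]],float),K,d)[0,0]
    return -R.T@t, R.T@np.array([u[0],u[1],1])
def onz(cam,px,z):
    o,r=ray(cam,px); return o+r*(z-o[2])/r[2]
def proj(cam,P):
    R,t,K,d=cam; return cv2.projectPoints(np.atleast_2d(np.array(P,float)),cv2.Rodrigues(R)[0],t,K,d)[0][:,0]
E
python3 - <<'E'
from h import *
s,t=cams.get_image("scene"),cams.get_image("top")
S,T=RT("scene"),RT("top")
f=lambda im,u,v,w: cv2.resize(im[v-w*3//4:v+w*3//4,u-w:u+w,::-1],(400,300),interpolation=cv2.INTER_CUBIC)
o=np.vstack([np.hstack([f(s,283,193,28),f(t,220,205,28)]),np.hstack([f(s,197,253,48),f(t,312,168,32)])])
cv2.imwrite("pics/crop1.png",o)
for n,a,b in(("clip",(283,193),(218,206)),):
    print(n,onz(S,a,.045),onz(T,b,.045))
print("small",onz(S,(206.9,217),.028),onz(T,(290.4,213.5),.028))
E
```

```text
clip [0.45604826 0.15491466 0.045     ] [0.46501429 0.15902972 0.045     ]
small [ 0.43047911 -0.10489661  0.028     ] [ 0.43422478 -0.11061707  0.028     ]
```

View pics/crop1.png

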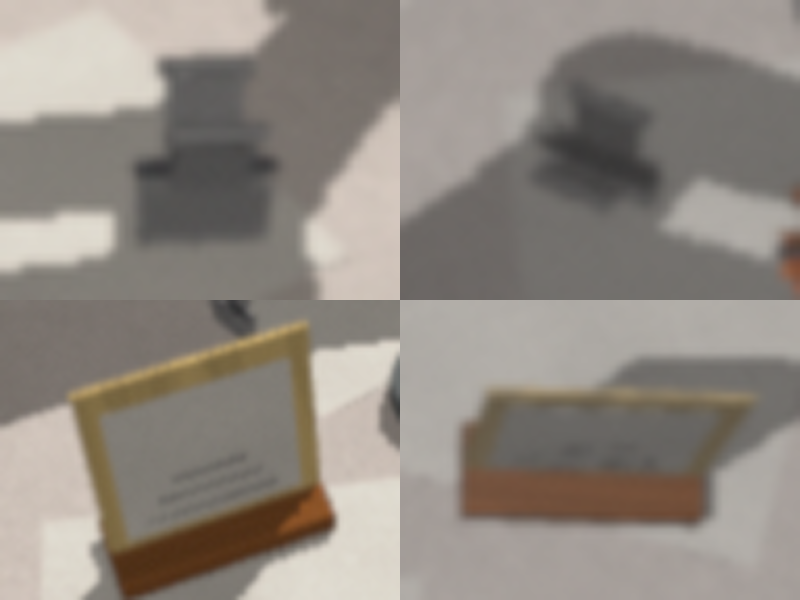

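The crop confirms it: the grey clip at scene (283,193) is the large steel one, and its pin runs along top-image direction (+115,+40). The taller board's top edge runs from scene (166,240) to (223,222), and from top (294,158) to (337,159.5).

```bash
python3 - <<'E'
from h import *
S,T=RT("scene"),RT("top")
for a,b in(((165.8,240.3),(294.1,158.4)),((222.9,222.3),(337.1,159.5))): print(onz(S,a,.18),onz(T,b,.18))
s=ctrl.sense(); print(np.round(Ro.from_rotvec(s["ee_rot"]).as_matrix(),3), np.array(cams.calibration("wrist")["mount"]).round(3),cams.calibration("wrist")["fx"])
# roll edges in scene crop: handle top corners, crop scale 56/400
px=lambda u,v:(283-28+u*.14,193-21+v*.14)
print([onz(S,px(*p),.087) for p in((162,60),(255,60))],[onz(S,px(*p),0) for p in((137,240),(265,240))])
E
```

```text
[ 0.59667037 -0.26344104  0.18      ] [ 0.60283105 -0.11643963  0.18      ]
[ 0.60369525 -0.11531841  0.18      ] [ 0.59597206 -0.2645742   0.18      ]
[[-0.933  0.359 -0.   ]
 [ 0.359  0.933 -0.   ]
 [-0.    -0.    -1.   ]] [[ 0.    -0.964 -0.265  0.067]
 [ 1.    -0.     0.    -0.001]
 [-0.    -0.265  0.964 -0.142]
 [ 0.     0.     0.     1.   ]] 345.7120741303798
[array([0.43416926, 0.14468768, 0.087     ]), array([0.45289429, 0.18269724, 0.087     ])] [array([0.45615651, 0.12387746, 0.        ]), array([0.48285684, 0.17783492, 0.        ])]
```

Emit:
drive_tool --motion '[{"dx": -0.0267,"dy": -0.0207,"gripper": 1},{"dx": -0.0267,"dy": -0.0207},{"dx": -0.0267,"dy": -0.0207},{"dx": -0.0267,"dy": -0.0207},{"dx": -0.0267,"dy": -0.0207},{"dx": -0.0267,"dy": -0.0207},{"dx": -0.0267,"dy": -0.0207},{"dx": -0.0267,"dy": -0.0207},{"dx": -0.0267,"dy": -0.0207},{"dx": -0.0267,"dy": -0.0207},{"dx": -0.0267,"dy": -0.0207},{"dx": -0.0267,"dy": -0.0207},{"dx": -0.0267,"dy": -0.0207},{"dx": -0.0267,"dy": -0.0207}]'

```text
invalid input at $.motion[0]: expected keys dx, dy, dz, rx, ry, rz, gripper
```

Emit:
drive_tool --motion '[{"rz": 0.135},{"rz": 0.135},{"rz": 0.135},{"rz": 0.135},{"rz": 0.135},{"rz": 0.135},{"rz": 0.135},{"rz": 0.135},{"rz": 0.135},{"rz": 0.135},{"rz": 0.135},{"rz": 0.135},{}]'

```text
invalid input at $.motion[0]: expected keys dx, dy, dz, rx, ry, rz, gripper
```

```bash
python3 - <<'E'
from h import *
s=ctrl.sense(); W=RT("wrist",s); im=cams.get_image("wrist")
print(s["tcp_pos"],np.round(Ro.from_rotvec(s["ee_rot"]).as_matrix(),3),s["gripper_width"])
print(boxes_of("wrist","clip_rolls"), proj(W,[[.46,.155,.087]]))
cv2.imwrite("pics/w1.png",cv2.resize(im[:,:,::-1],(800,600),interpolation=cv2.INTER_CUBIC))
E
```

```text
[0.21517877 0.56004383 0.23127257] [[-0.933  0.359 -0.   ]
 [ 0.359  0.933 -0.   ]
 [-0.    -0.    -1.   ]] 1.0026514620729527
[{'at': [35.4, 208.4], 'confidence': 0.93}] [[ 20.77807758 473.903572  ]]
```

View pics/w1.png

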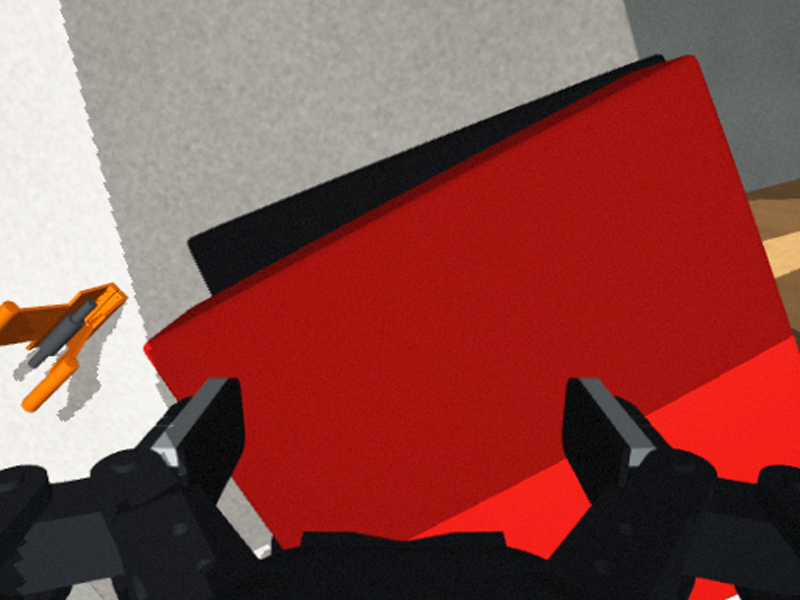

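The move was refused because every row needs all the keys. This picture only shows the start pose, over the red binder, with an orange clip at left (60,330).

Emit:
drive_tool --motion '[{"dx": -0.0267,"dy": -0.0207,"dz": 0,"rx": 0,"ry": 0,"rz": 0,"gripper": 1},{"dx": -0.0267,"dy": -0.0207,"dz": 0,"rx": 0,"ry": 0,"rz": 0,"gripper": 1},{"dx": -0.0267,"dy": -0.0207,"dz": 0,"rx": 0,"ry": 0,"rz": 0,"gripper": 1},{"dx": -0.0267,"dy": -0.0207,"dz": 0,"rx": 0,"ry": 0,"rz": 0,"gripper": 1},{"dx": -0.0267,"dy": -0.0207,"dz": 0,"rx": 0,"ry": 0,"rz": 0,"gripper": 1},{"dx": -0.0267,"dy": -0.0207,"dz": 0,"rx": 0,"ry": 0,"rz": 0,"gripper": 1},{"dx": -0.0267,"dy": -0.0207,"dz": 0,"rx": 0,"ry": 0,"rz": 0,"gripper": 1},{"dx": -0.0267,"dy": -0.0207,"dz": 0,"rx": 0,"ry": 0,"rz": 0,"gripper": 1},{"dx": -0.0267,"dy": -0.0207,"dz": 0,"rx": 0,"ry": 0,"rz": 0,"gripper": 1},{"dx": -0.0267,"dy": -0.0207,"dz": 0,"rx": 0,"ry": 0,"rz": 0,"gripper": 1},{"dx": -0.0267,"dy": -0.0207,"dz": 0,"rx": 0,"ry": 0,"rz": 0,"gripper": 1},{"dx": -0.0267,"dy": -0.0207,"dz": 0,"rx": 0,"ry": 0,"rz": 0,"gripper": 1},{"dx": -0.0267,"dy": -0.0207,"dz": 0,"rx": 0,"ry": 0,"rz": 0,"gripper": 1},{"dx": -0.0267,"dy": -0.0207,"dz": 0,"rx": 0,"ry": 0,"rz": 0,"gripper": 1}]'

```text
clock: 2.1
tcp_pos: [0.4608, 0.1542, 0.2315]
ee_rot: [0.573, 3.088, 0.0]
wrist_force: [0.2, 0.6, -0.0]
gripper_width: 0.995
finger_force: 0.0
```

Emit:
drive_tool --motion '[{"dx": 0,"dy": 0,"dz": 0,"rx": 0,"ry": 0,"rz": 0.135,"gripper": 1},{"dx": 0,"dy": 0,"dz": 0,"rx": 0,"ry": 0,"rz": 0.135,"gripper": 1},{"dx": 0,"dy": 0,"dz": 0,"rx": 0,"ry": 0,"rz": 0.135,"gripper": 1},{"dx": 0,"dy": 0,"dz": 0,"rx": 0,"ry": 0,"rz": 0.135,"gripper": 1},{"dx": 0,"dy": 0,"dz": 0,"rx": 0,"ry": 0,"rz": 0.135,"gripper": 1},{"dx": 0,"dy": 0,"dz": 0,"rx": 0,"ry": 0,"rz": 0.135,"gripper": 1},{"dx": 0,"dy": 0,"dz": 0,"rx": 0,"ry": 0,"rz": 0.135,"gripper": 1},{"dx": 0,"dy": 0,"dz": 0,"rx": 0,"ry": 0,"rz": 0.135,"gripper": 1},{"dx": 0,"dy": 0,"dz": 0,"rx": 0,"ry": 0,"rz": 0.135,"gripper": 1},{"dx": 0,"dy": 0,"dz": 0,"rx": 0,"ry": 0,"rz": 0.135,"gripper": 1},{"dx": 0,"dy": 0,"dz": 0,"rx": 0,"ry": 0,"rz": 0.135,"gripper": 1},{"dx": 0,"dy": 0,"dz": 0,"rx": 0,"ry": 0,"rz": 0.135,"gripper": 1},{"dx": 0,"dy": 0,"dz": 0,"rx": 0,"ry": 0,"rz": 0,"gripper": 1}]'

```text
clock: 3.4
tcp_pos: [0.4602, 0.1555, 0.2314]
ee_rot: [2.633, 1.713, 0.0]
wrist_force: [-0.2, -0.1, 0.2]
gripper_width: 1.002
finger_force: 0.0
```

```bash
python3 - <<'E'
from h import *
s=ctrl.sense(); W=RT("wrist",s); im=cams.get_image("wrist")
print(s["tcp_pos"],np.round(Ro.from_rotvec(s["ee_rot"]).as_matrix(),3),s["gripper_width"])
print(boxes_of("wrist","clip_rolls"), proj(W,[[.46,.155,.087]]))
cv2.imwrite("pics/w2.png",cv2.resize(im[:,:,::-1],(800,600),interpolation=cv2.INTER_CUBIC))
E
```

```text
[0.46019753 0.15547654 0.23139347] [[ 0.405  0.914  0.   ]
 [ 0.914 -0.405 -0.   ]
 [ 0.     0.    -1.   ]] 1.0019716297284533
[{'at': [259.5, 291.2], 'confidence': 0.95}, {'at': [262.2, 166.2], 'confidence': 0.61}] [[257.58351711 175.15248089]]
```

View pics/w2.png

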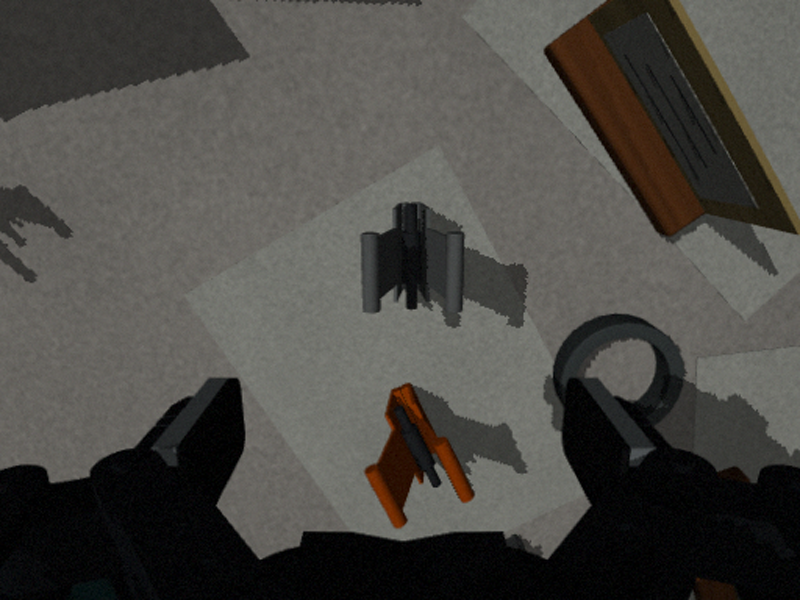

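The wrist view shows the grey clip's rolls at (371,272) and (455,272), nearly parallel to the fingers. The orange clip is at (415,455) and the tape roll at (620,375), both clear of the path.

```bash
python3 - <<'E'
from h import *
s=ctrl.sense(); W=RT("wrist",s); R=Ro.from_rotvec(s["ee_rot"]).as_matrix()
P=[onz(W,np.array(p)*.64,.086) for p in((371,235),(371,308),(455,235),(455,308))]
q=[R.T@(p-s["tcp_pos"]) for p in P]; print(np.round(q,4),np.mean(P,0),np.mean(q,0))
E
```

```text
[[ 0.0205 -0.0169  0.1454]
 [-0.0203 -0.0175  0.1454]
 [ 0.0206  0.0282  0.1454]
 [-0.0203  0.0292  0.1454]] [0.46551065 0.15327494 0.086     ] [1.10881883e-04 5.73242209e-03 1.45373717e-01]
```

Emit:
drive_tool --motion '[{"dx": 0,"dy": 0.003,"dz": 0,"rx": 0,"ry": 0,"rz": 0,"gripper": 1},{"dx": 0,"dy": 0.0027,"dz": 0.012,"rx": 0,"ry": 0,"rz": 0,"gripper": 1},{"dx": 0,"dy": 0,"dz": 0.02,"rx": 0,"ry": 0,"rz": 0,"gripper": 1},{"dx": 0,"dy": 0,"dz": 0.025,"rx": 0,"ry": 0,"rz": 0,"gripper": 1},{"dx": 0,"dy": 0,"dz": 0.025,"rx": 0,"ry": 0,"rz": 0,"gripper": 1},{"dx": 0,"dy": 0,"dz": 0.025,"rx": 0,"ry": 0,"rz": 0,"gripper": 1},{"dx": 0,"dy": 0,"dz": 0.02,"rx": 0,"ry": 0,"rz": 0,"gripper": 1},{"dx": 0,"dy": 0,"dz": 0.02,"rx": 0,"ry": 0,"rz": 0,"gripper": 1},{"dx": 0,"dy": 0,"dz": 0.013,"rx": 0,"ry": 0,"rz": 0,"gripper": 1},{"dx": 0,"dy": 0,"dz": 0.007,"rx": 0,"ry": 0,"rz": 0,"gripper": 1},{"dx": 0,"dy": 0,"dz": 0,"rx": 0,"ry": 0,"rz": 0,"gripper": 1},{"dx": 0,"dy": 0,"dz": 0,"rx": 0,"ry": 0,"rz": 0,"gripper": 1}]'

```text
clock: 4.7
tcp_pos: [0.4656, 0.1531, 0.0643]
ee_rot: [2.632, 1.715, 0.0]
wrist_force: [-0.0, -0.6, 0.3]
gripper_width: 1.002
finger_force: 0.0
```

Emit:
drive_tool --motion '[{"dx": 0,"dy": 0,"dz": 0,"rx": 0,"ry": 0,"rz": 0,"gripper": 0.6},{"dx": 0,"dy": 0,"dz": 0,"rx": 0,"ry": 0,"rz": 0,"gripper": 0.5},{"dx": 0,"dy": 0,"dz": 0,"rx": 0,"ry": 0,"rz": 0,"gripper": 0.4},{"dx": 0,"dy": 0,"dz": 0,"rx": 0,"ry": 0,"rz": 0,"gripper": 0.3},{"dx": 0,"dy": 0,"dz": 0,"rx": 0,"ry": 0,"rz": 0,"gripper": 0.2},{"dx": 0,"dy": 0,"dz": 0,"rx": 0,"ry": 0,"rz": 0,"gripper": 0.1},{"dx": 0,"dy": 0,"dz": 0,"rx": 0,"ry": 0,"rz": 0,"gripper": 0.1},{"dx": 0,"dy": 0,"dz": 0,"rx": 0,"ry": 0,"rz": 0,"gripper": 0.1},{"dx": 0,"dy": 0,"dz": 0,"rx": 0,"ry": 0,"rz": 0,"gripper": 0.1},{"dx": 0,"dy": 0,"dz": 0,"rx": 0,"ry": 0,"rz": 0,"gripper": 0.1}]' --force 25

```text
clock: 5.7
tcp_pos: [0.4666, 0.1541, 0.0669]
ee_rot: [2.632, 1.714, 0.006]
wrist_force: [-5.1, 3.3, 25.3]
gripper_width: 0.291
finger_force: 23.9
```

```bash
python3 - <<'E'
from h import *
im=cams.get_image("wrist"); cv2.imwrite("pics/w3.png",cv2.resize(im[:,:,::-1],(800,600)))
E
```

```text
(no output)
```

View pics/w3.png

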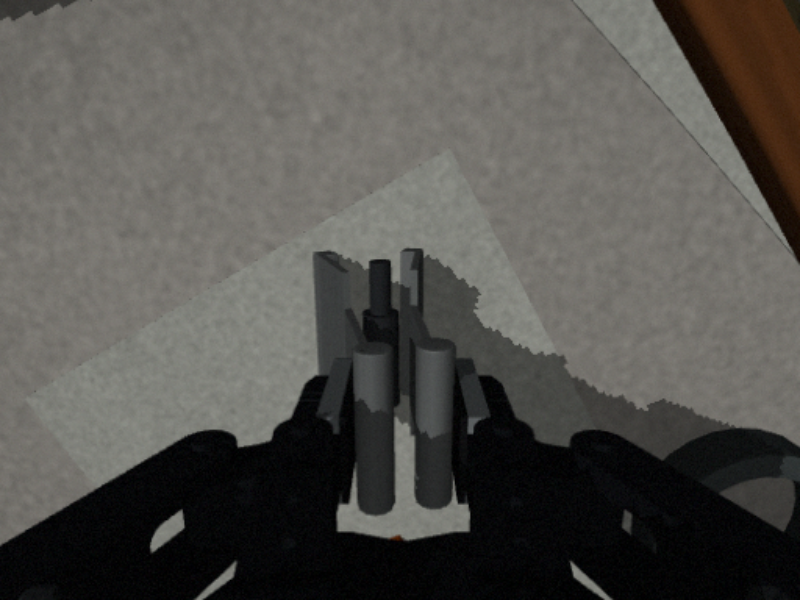

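The clip is gripped and open to the stop. Its lips (335 and 412) and pin (380) sit left of the roll midline (404), so it's tilted a little about its long axis. I'll lift it and measure the tilt.

Emit:
drive_tool --motion '[{"dx": 0,"dy": 0,"dz": -0.004,"rx": 0,"ry": 0,"rz": 0,"gripper": 0.1},{"dx": 0,"dy": 0,"dz": -0.008,"rx": 0,"ry": 0,"rz": 0,"gripper": 0.1},{"dx": 0,"dy": 0,"dz": -0.015,"rx": 0,"ry": 0,"rz": 0,"gripper": 0.1},{"dx": 0,"dy": 0,"dz": -0.02,"rx": 0,"ry": 0,"rz": 0,"gripper": 0.1},{"dx": 0,"dy": 0,"dz": -0.025,"rx": 0,"ry": 0,"rz": 0,"gripper": 0.1},{"dx": 0,"dy": 0,"dz": -0.025,"rx": 0,"ry": 0,"rz": 0,"gripper": 0.1},{"dx": 0,"dy": 0,"dz": -0.025,"rx": 0,"ry": 0,"rz": 0,"gripper": 0.1},{"dx": 0,"dy": 0,"dz": -0.025,"rx": 0,"ry": 0,"rz": 0,"gripper": 0.1},{"dx": 0,"dy": 0,"dz": -0.025,"rx": 0,"ry": 0,"rz": 0,"gripper": 0.1},{"dx": 0,"dy": 0,"dz": -0.025,"rx": 0,"ry": 0,"rz": 0,"gripper": 0.1},{"dx": 0,"dy": 0,"dz": -0.02,"rx": 0,"ry": 0,"rz": 0,"gripper": 0.1},{"dx": 0,"dy": 0,"dz": -0.01,"rx": 0,"ry": 0,"rz": 0,"gripper": 0.1},{"dx": 0,"dy": 0,"dz": 0,"rx": 0,"ry": 0,"rz": 0,"gripper": 0.1}]'

```text
clock: 7.05
tcp_pos: [0.4661, 0.1533, 0.2926]
ee_rot: [2.631, 1.714, 0.004]
wrist_force: [0.0, 0.1, -1.8]
gripper_width: 0.278
finger_force: 24.1
```

```bash
python3 - <<'E'
from h import *
im=cams.get_image("wrist"); cv2.imwrite("pics/w4.png",cv2.resize(im[140:350,120:400,::-1],(800,600),interpolation=cv2.INTER_CUBIC))
s=ctrl.sense(); W=RT("wrist",s); R=Ro.from_rotvec(s["ee_rot"]).as_matrix()
f=lambda q: proj(W,[s["tcp_pos"]+R@np.array(p) for p in q])
# upright model, tool frame, rolls at depth g
for g in(-.025,-.015):
    print(g,((f([[.022,-.008,g],[.022,.008,g],[-.022,-.008,g],[-.022,.008,g],[.03,0,g+.047],[.03,-.0125,g+.083],[.03,.0125,g+.083]])-[120,140])*800/280).round().tolist())
E
```

```text
-0.025 [[328.0, 233.0], [455.0, 233.0], [334.0, 529.0], [449.0, 529.0], [392.0, 90.0], [332.0, 52.0], [453.0, 52.0]]
-0.015 [[333.0, 207.0], [450.0, 207.0], [338.0, 486.0], [445.0, 486.0], [392.0, 78.0], [335.0, 43.0], [451.0, 43.0]]
```

View pics/w4.png

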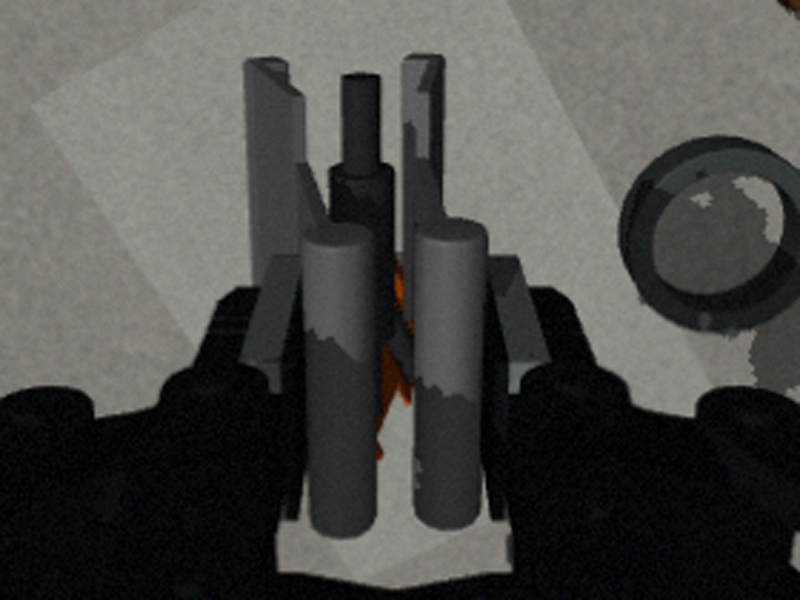

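The clip hangs about 0.115 rad off upright: pin at 361 instead of 392, lip middle at 345 instead of 392. The rolls are centred 25 mm behind the TCP. I'll carry it over the board, turn it into line, and tilt the tool to compensate.

Emit:
drive_tool --motion '[{"dx": -0.01,"dy": 0.01,"dz": 0,"rx": 0,"ry": 0,"rz": 0,"gripper": 0.1},{"dx": -0.0185,"dy": 0.0187,"dz": 0,"rx": 0,"ry": 0,"rz": 0,"gripper": 0.1},{"dx": -0.0185,"dy": 0.0187,"dz": 0,"rx": 0,"ry": 0,"rz": 0,"gripper": 0.1},{"dx": -0.0185,"dy": 0.0187,"dz": 0,"rx": 0,"ry": 0,"rz": 0,"gripper": 0.1},{"dx": -0.0185,"dy": 0.0187,"dz": 0,"rx": 0,"ry": 0,"rz": 0,"gripper": 0.1},{"dx": -0.0185,"dy": 0.0187,"dz": 0,"rx": 0,"ry": 0,"rz": 0,"gripper": 0.1},{"dx": -0.0185,"dy": 0.0187,"dz": 0,"rx": 0,"ry": 0,"rz": 0,"gripper": 0.1},{"dx": -0.0185,"dy": 0.0187,"dz": 0,"rx": 0,"ry": 0,"rz": 0,"gripper": 0.1},{"dx": -0.0185,"dy": 0.0187,"dz": 0,"rx": 0,"ry": 0,"rz": 0,"gripper": 0.1},{"dx": -0.0185,"dy": 0.0187,"dz": 0,"rx": 0,"ry": 0,"rz": 0,"gripper": 0.1},{"dx": -0.0185,"dy": 0.0187,"dz": 0,"rx": 0,"ry": 0,"rz": 0,"gripper": 0.1},{"dx": -0.0185,"dy": 0.0187,"dz": 0,"rx": 0,"ry": 0,"rz": 0,"gripper": 0.1},{"dx": -0.0185,"dy": 0.0187,"dz": 0,"rx": 0,"ry": 0,"rz": 0,"gripper": 0.1},{"dx": -0.0185,"dy": 0.0187,"dz": 0,"rx": 0,"ry": 0,"rz": 0,"gripper": 0.1},{"dx": -0.009,"dy": 0.009,"dz": 0,"rx": 0,"ry": 0,"rz": 0,"gripper": 0.1}]'

```text
clock: 8.6
tcp_pos: [0.6, -0.1929, 0.2894]
ee_rot: [-2.633, -1.712, 0.003]
wrist_force: [0.2, -0.4, -0.5]
gripper_width: 0.279
finger_force: 24.1
```

Emit:
drive_tool --motion '[{"dx": 0,"dy": 0,"dz": 0,"rx": 0,"ry": 0,"rz": -0.074,"gripper": 0.1},{"dx": 0,"dy": 0,"dz": 0,"rx": 0,"ry": 0,"rz": -0.074,"gripper": 0.1},{"dx": 0,"dy": 0,"dz": 0,"rx": 0,"ry": 0,"rz": -0.074,"gripper": 0.1},{"dx": 0,"dy": 0,"dz": 0,"rx": 0,"ry": 0,"rz": -0.074,"gripper": 0.1},{"dx": 0,"dy": 0,"dz": 0,"rx": 0,"ry": 0,"rz": -0.074,"gripper": 0.1},{"dx": 0,"dy": 0,"dz": 0,"rx": -0.04,"ry": 0,"rz": 0,"gripper": 0.1},{"dx": 0,"dy": 0,"dz": 0,"rx": -0.04,"ry": 0,"rz": 0,"gripper": 0.1},{"dx": 0,"dy": 0,"dz": 0,"rx": -0.035,"ry": 0,"rz": 0,"gripper": 0.1},{"dx": 0,"dy": 0,"dz": 0,"rx": 0,"ry": 0,"rz": 0,"gripper": 0.1},{"dx": 0,"dy": 0,"dz": 0,"rx": 0,"ry": 0,"rz": 0,"gripper": 0.1}]'

```text
clock: 9.6
tcp_pos: [0.5996, -0.19, 0.2908]
ee_rot: [2.212, 2.112, 0.12]
wrist_force: [0.1, -0.1, -1.1]
gripper_width: 0.279
finger_force: 24.2
```

```bash
python3 - <<'E'
from h import *
s=ctrl.sense(); W=RT("wrist",s); R=Ro.from_rotvec(s["ee_rot"]).as_matrix(); print(R.round(3),s["finger_force"])
im=cams.get_image("wrist")
f=lambda X:(proj(W,X)*1.5625).round().tolist()
c,n,e=np.array([.6,-.19,.18]),np.array([.9989,-.047,0]),np.array([.047,.9989,0])
print("board edge ends/mid",f([c+.074*e,c,c-.074*e]))
# upright clip: rolls mid at tool (0,0,-.025), lips 83 mm straight below
m=s["tcp_pos"]+R@[0,0,-.025]; xt=R[:,0]; yt=R[:,1]*[1,1,0]
L=m-[0,0,.083]; print("rolls",m,"in board frame",(m-c)@n,(m-c)@e)
print("pin",f([m+.03*xt-[0,0,.047]]),"lips inner near/far",f([L+.03*xt+.0125*yt,L+.03*xt-.0125*yt]))
cv2.imwrite("pics/w5.png",cv2.resize(im[:,:,::-1],(800,600),interpolation=cv2.INTER_CUBIC))
E
```

```text
[[ 0.046  0.993  0.113]
 [ 0.999 -0.046 -0.005]
 [ 0.     0.113 -0.994]] 24.248389491112903
board edge ends/mid [[376.0, 129.0], [378.0, 289.0], [380.0, 426.0]]
rolls [ 0.59678029 -0.1899246   0.31559961] in board frame -0.003219714978715766 -7.601271192743808e-05
pin [[386.0, 268.0]] lips inner near/far [[411.0, 247.0], [345.0, 248.0]]
```

View pics/w5.png

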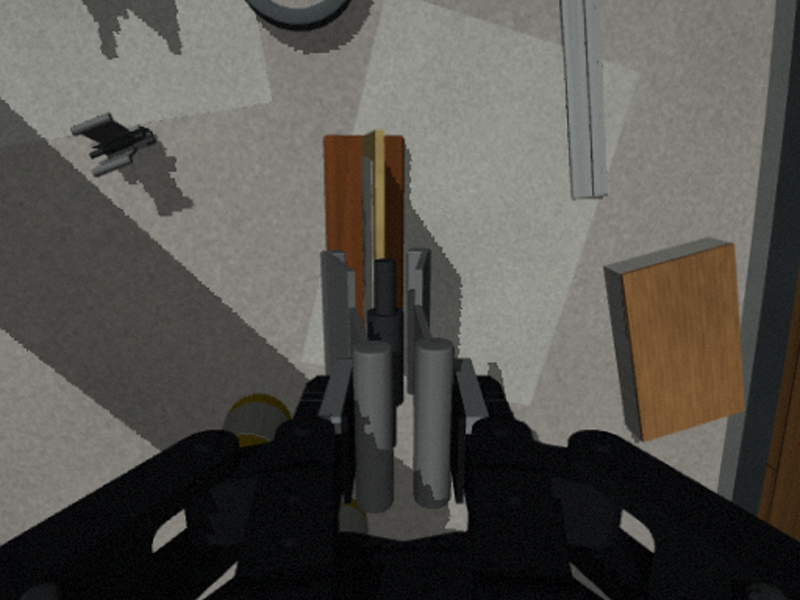

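In line with the board: its edge runs at column 379, the lips straddle it (322 to 431), and the pin at (385,265) matches an upright clip. The clip needs to go about 4.5 mm along +tool y. I'll shift, descend partway and check.

Emit:
drive_tool --motion '[{"dx": 0,"dy": 0.0023,"dz": 0,"rx": 0,"ry": 0,"rz": 0,"gripper": 0.1},{"dx": 0,"dy": 0.0022,"dz": 0.0005,"rx": 0,"ry": 0,"rz": 0,"gripper": 0.1},{"dx": 0,"dy": -0.001,"dz": 0.009,"rx": 0,"ry": 0,"rz": 0,"gripper": 0.1},{"dx": 0,"dy": -0.001,"dz": 0.009,"rx": 0,"ry": 0,"rz": 0,"gripper": 0.1},{"dx": 0,"dy": -0.001,"dz": 0.009,"rx": 0,"ry": 0,"rz": 0,"gripper": 0.1},{"dx": 0,"dy": -0.001,"dz": 0.008,"rx": 0,"ry": 0,"rz": 0,"gripper": 0.1},{"dx": 0,"dy": 0,"dz": 0,"rx": 0,"ry": 0,"rz": 0,"gripper": 0.1},{"dx": 0,"dy": 0,"dz": 0,"rx": 0,"ry": 0,"rz": 0,"gripper": 0.1}]'

```text
clock: 10.45
tcp_pos: [0.6047, -0.1902, 0.2557]
ee_rot: [2.211, 2.111, 0.121]
wrist_force: [-0.0, 0.1, -0.7]
gripper_width: 0.281
finger_force: 24.2
```

```bash
python3 - <<'E'
from h import *
s=ctrl.sense(); W=RT("wrist",s); R=Ro.from_rotvec(s["ee_rot"]).as_matrix()
im=cams.get_image("wrist"); sc=cams.get_image("scene")
f=lambda X:((proj(W,X)-[180,100])*4).round().tolist()
c,n,e=np.array([.6,-.19,.18]),np.array([.9989,-.047,0]),np.array([.047,.9989,0])
print("edge",f([c+.074*e,c+.03*e,c]))
m=s["tcp_pos"]+R@[0,0,-.025]; xt=R[:,0]; yt=R[:,1]*[1,1,0]
L=m-[0,0,.083]; print("rolls",m,(m-c)@n,(m-c)@e,"lipz",L[2])
print("pin",f([m+.03*xt-[0,0,.047]]),"lips",f([L+.03*xt+.0125*yt,L+.03*xt-.0125*yt]))
a=cv2.resize(im[40:190,180:280,::-1],(400,600),interpolation=cv2.INTER_CUBIC)
b=cv2.resize(sc[170:290,150:230,::-1],(400,600),interpolation=cv2.INTER_CUBIC)
cv2.imwrite("pics/w6.png",np.hstack([a,b]))
S=RT("scene"); print("scene edge mid",((proj(S,[c])-[150,170])*5).round())
E
```

```text
edge [[224.0, -76.0], [228.0, 213.0], [231.0, 395.0]]
rolls [ 0.60180817 -0.19011637  0.28056193] 0.0018116499168990246 -3.125378620134759e-05 lipz 0.19756192596912547
pin [[267.0, 287.0]] lips [[331.0, 231.0], [161.0, 235.0]]
scene edge mid [[223. 306.]]
```

View pics/w6.png

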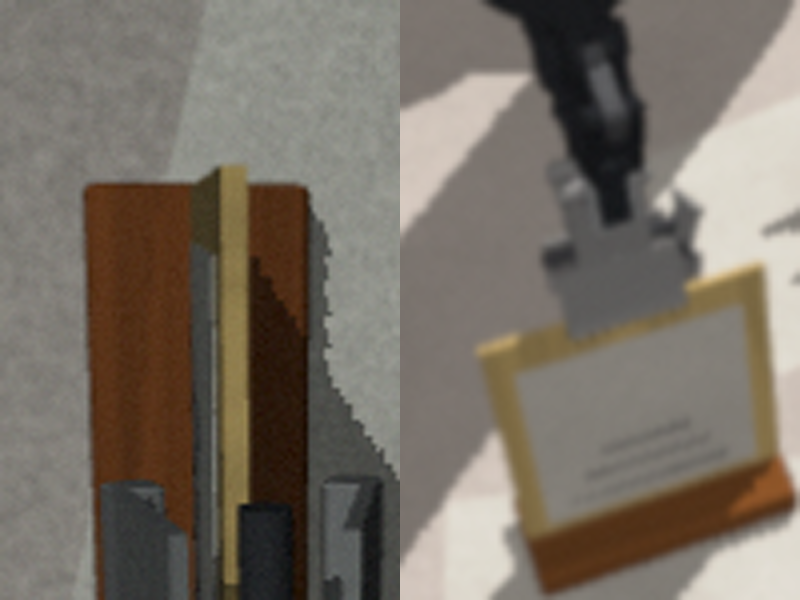

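The edge at column 235 lies midway between the lips (100 to 380), about 0.5 mm off centre. The scene view shows the clip over the middle of the board. I'll descend the last 34 mm.

Emit:
drive_tool --motion '[{"dx": 0,"dy": 0.0005,"dz": 0,"rx": 0,"ry": 0,"rz": 0,"gripper": 0.1},{"dx": 0,"dy": -0.0006,"dz": 0.0055,"rx": 0,"ry": 0,"rz": 0,"gripper": 0.1},{"dx": 0,"dy": -0.0006,"dz": 0.0055,"rx": 0,"ry": 0,"rz": 0,"gripper": 0.1},{"dx": 0,"dy": -0.0007,"dz": 0.006,"rx": 0,"ry": 0,"rz": 0,"gripper": 0.1},{"dx": 0,"dy": -0.0007,"dz": 0.006,"rx": 0,"ry": 0,"rz": 0,"gripper": 0.1},{"dx": 0,"dy": -0.0006,"dz": 0.0055,"rx": 0,"ry": 0,"rz": 0,"gripper": 0.1},{"dx": 0,"dy": -0.0006,"dz": 0.0055,"rx": 0,"ry": 0,"rz": 0,"gripper": 0.1},{"dx": 0,"dy": 0,"dz": 0,"rx": 0,"ry": 0,"rz": 0,"gripper": 0.1},{"dx": 0,"dy": 0,"dz": 0,"rx": 0,"ry": 0,"rz": 0,"gripper": 0.1},{"dx": 0,"dy": 0,"dz": 0,"rx": 0,"ry": 0,"rz": 0,"gripper": 0.1}]'

```text
clock: 11.55
tcp_pos: [0.6057, -0.1905, 0.2223]
ee_rot: [2.21, 2.11, 0.122]
wrist_force: [0.4, 0.4, -0.8]
gripper_width: 0.281
finger_force: 24.2
```

```bash
python3 - <<'E'
from h import *
s=ctrl.sense(); W=RT("wrist",s); R=Ro.from_rotvec(s["ee_rot"]).as_matrix()
im=cams.get_image("wrist"); sc=cams.get_image("scene")
f=lambda X:((proj(W,X)-[180,40])*4).round().tolist()
c,n,e=np.array([.6014,-.19,.18]),np.array([.9989,-.047,0]),np.array([.047,.9989,0])
print("edge",f([c+.074*e,c+.03*e,c]))
m=s["tcp_pos"]+R@[0,0,-.025]; xt=R[:,0]; yt=R[:,1]*[1,1,0]
L=m-[0,0,.083]; print((m-c)@n,(m-c)@e,"lipz",L[2])
print("pin",f([m+.03*xt-[0,0,.047]]),"lips",f([L+.03*xt+.0125*yt,L+.03*xt-.0125*yt]))
S=RT("scene")
print("scene: edge mid, lip bottom line near face",((proj(S,[c,L-.0125*n-[0,0,.004]+.03*xt,L-.0125*n-[0,0,.004]-.03*xt])-[150,170])*5).round().tolist())
a=cv2.resize(im[40:190,180:280,::-1],(400,600),interpolation=cv2.INTER_CUBIC)
b=cv2.resize(sc[170:290,150:230,::-1],(400,600),interpolation=cv2.INTER_CUBIC)
cv2.imwrite("pics/w7.png",np.hstack([a,b]))
E
```

```text
edge [[240.0, 153.0], [244.0, 492.0], [246.0, 702.0]]
0.0014611508730618345 -0.00026583241984387947 lipz 0.16412737220410434
pin [[267.0, 526.0]] lips [[330.0, 471.0], [161.0, 475.0]]
scene: edge mid, lip bottom line near face [[224.0, 308.0], [278.0, 300.0], [165.0, 336.0]]
```

View pics/w7.png

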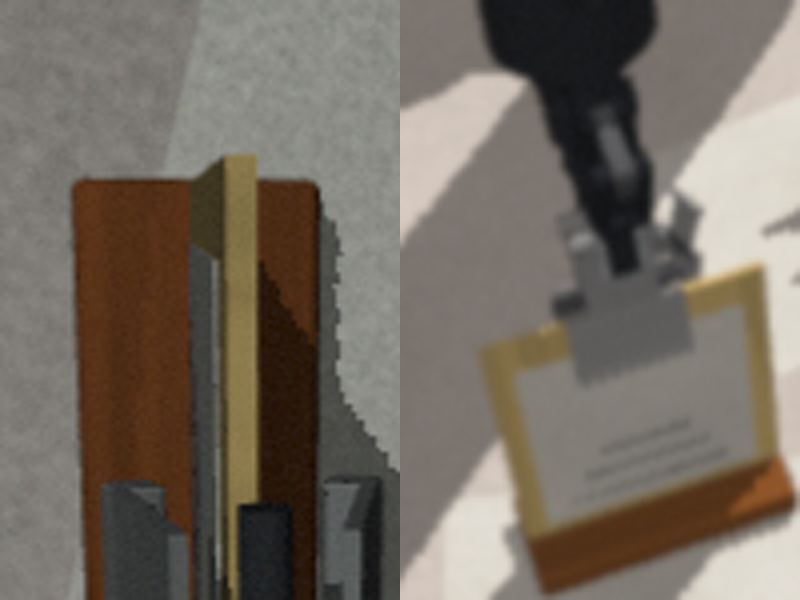

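The board edge (column 241 to 244) stands between the lips (inner faces about 165 and 325), well clear of both. The front lip hides the middle of the board's top edge, and there's no contact load. I'm handing it in.

```bash
python3 -c "
from plant import ctrl
print(ctrl.finish_job())"
```

```text
the job is handed in; nothing more can be done
None
```

The larger steel clip is held squeezed open over the middle of the taller board's top edge, one lip on each side and neither touching by the last pictures; I handed the job in at about 12 s, but no verdict came back.

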